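Put the street model together

ROBOT

A 6-joint arm with a two-finger parallel gripper is mounted at the origin on a cart in front of the work surface, level with it; the furniture and walls round the work are solid. World frame = base frame: x ahead of the robot, y to its left, z up, the work surface at z = 0. Lengths are in m, angles in rad, forces in N, time in s.
With the tool pointing down it reaches from about 0.35 to 0.85 m from the base axis. Payload 8.1 kg.
Tool frame: the origin (TCP) lies at the very end of the fingers, on their centre line; the grasp point (between the pads) lies 19 mm behind it; z points along the fingers, y is the line along which they close (so a half turn about z gives the same grasp; the last joint's range is limited). The gripper opens to 93 mm and grips with 3 to 60 N. Pads are 15 mm wide; open, the fingers measure 128 mm over their backs; the gripper's body (75 mm by 188 mm) begins 65 mm behind the grasp point.
Start: joints at [1.243, 0.13, 1.488, -0, 1.523, -0.085], TCP at [0.144, 0.582, 0.184] pointing down, gripper open.
Joint ranges: [-2.96, 2.96], [-0.89, 2.26], [0.02, 2.5], [-1.34, 4.48], [0, 2.73], [-2.66, 2.66]. Speed limits (rad/s): [2.39, 2.39, 2.79, 3.14, 3.14, 3.14].

INTERFACE

Orientations are given as a rotation vector (axis times angle).
In Python, from plant import robot gives the robot as it stands. The module is installed in compiled form; this text tells all that it offers.
- The arm moves only by the tool play_rows, never from a script. Its argument "increments" is text: rows parted by semicolons, each of 5 numbers parted by spaces: the shift along the tool's x, y, z in mm, then the turn about the tool's z in degrees, then the closure, from -1 (fully open) to 1 (shut). In form: dx dy dz yaw claw; .... A call has 1 to 20 rows; each row is the pose to reach, as a shift and turn from the pose commanded when the call began, along the tool's axes at that moment; what a row does not reach only later rows make up. A row lasts 1/10 s, in which the tool goes at most 50 mm and 8.59 degrees, less where a joint would pass 70% of its speed; a pose out of reach is approached as far as the arm can. A call with a gripper value outside its range is refused whole. The fingers move at their own pace and stop on an object; "force" is the grip in N (left out, the last holds). Time passes only in rows, so rows that repeat a pose let the fingers close. It gives the time, the measured TCP pose, the force, the opening and the grip force at its end, in the units of the state.
- robot.read_state(): the state, without advancing time (a new reading comes with each control period).
- robot.read_camera(name): name is "scene" or "side" or "wrist"; returns the picture (420x560x3 uint8, blue, green, red); there is no depth.
- robot.calibration(name): a dict with "vertical_fov" (degrees; the focal length in pixels is half the picture's height over the tangent of half this angle, whatever the lens; pixels are square), "cx", "cy" (the principal point, pixels), "D" ([k1, k2, p1, p2, k3] as OpenCV has them; the pictures are not rectified), "rvec" (rotation vector, rad) and "tvec" (3), from world to camera coordinates, as OpenCV has them. Camera axes: x right, y down, z forward; pixel columns grow to the right and rows downward; lengths in m; the calibration is good to about 2 mm. A picture is of the moment at which its call begins: read the wrist's pose just before it. calibration takes no time and is no camera call; for the wrist camera it gives the pose at the moment of the call.
- robot.close_job(): hands the job in; it is judged then, once.
Trained networks look in the newest picture that a camera, given by its name, has taken for a name from the list of things; names that differ only in an ending like _2 or _b are one class to them, and where a whole thing is asked for, a point or a joint stands for the part that bears it (a point fixed in the world has none). Each returns a list of dicts, best first, with "conf" (0 to 1); they miss things now and then, are a little off and sometimes report something else, mostly with a low value. They report only what shows in the picture. A call takes as long as a camera call.
- robot.recognise(camera, query): "centre" ([x, y, z] in m, in world coordinates, good to about 4 mm: the middle of the surface that is visible of it).
- robot.regions_of(camera, query): "pixels" (420x560 bool, what is visible of it).
- robot.landmark_of(camera, query): "centre" ([x, y, z] in m, in world coordinates, good to about 4 mm: a listed point, or the origin of a listed thing).
The state is a dict: "t": time; "q": joint angles; "dq": joint speeds; "joint_torque": joint torques, N m; "tool_pos": TCP position; "orientation": TCP orientation; "force": force on the tool from outside, world axes, zero at the start; "wrist_torque": the same for the moment, N m; "opening": finger opening in m; "gripper_force": force on a finger pad.
Only numpy, scipy, OpenCV 4.12 (cv2) and the standard library are available. Lean on these libraries where they do the work, as an engineer would, in place of code of your own. Each camera call takes 0.05 s, during which the arm holds its last target. There are 200 camera calls.

TASK

Put the street model together on the grey site board: stack the lift-apart building over the locating block in the middle of the board - ground floor, upper floor on top of it, roof pavilion on top of that - each keyed down flat and square on the one below. Set the long gabled house in the sunken plot between the building and the pond, and the small gabled house in the sunken plot between the building and the trees, each upright and flat on the floor of its plot.

Things in the scene. Friction and masses are not known exactly. Their poses are not given: they have to be found in the camera images.
- site_board: Fixed grey-topped board, 96 (x) by 308 (y) by 12 mm. Origin: centre of its underside; y along its length. Pale locating block in the middle of the top: 43 (x) by 61 (y) mm, from z 12 to 17. Two sunken plots, 46 (x) by 64 (y) mm, 4 mm deep, bare plywood floor at z 8, centred at x 0, y +74 and y -74. Either house fits either plot.
- pond: Flat round pond disc, dark water in a pale stone rim, 35 mm across, 1.5 mm thick, fixed on top of the board at one end, 130 mm from the board's centre; which end (+y or -y) varies. Origin: centre of its underside, 12 mm above the board's origin.
- trees: Clump of three small ball-headed model trees, about 40 mm across and 40 mm high, fixed on the board at the other end, 130 mm from the board's centre. Origin: at their foot, in the middle, 12 mm above the board's origin.
- ground_floor: Pale lift-apart building's ground floor, its largest storey, tall openings between piers: 56 (x) by 74 (y) by 26 mm to its flat top, on which stands a 31 by 45 by 5 mm key. Hollow, open below: inside 50 by 68, 22 mm deep; drops over the locating block with 3.5 mm play all round. Origin: centre of underside. 60 g. y is its length; a half turn fits as well.
- upper_floor: Building's upper floor, the middle-sized storey, rows of narrow windows: 44 (x) by 58 (y) by 20 mm to its flat top, on which stands a 15 by 25 by 5 mm key. Hollow, open below: inside 38 by 52, 16 mm deep; drops over the ground floor's key with 3.5 mm play all round. Origin: centre of underside. 45 g. y is its length; a half turn fits as well.
- roof_pavilion: Building's top storey: walls 28 (x) by 38 (y) mm under an overhanging flat roof slab 34 by 44 mm, z 15 to 18, with a dark skylight and a 5 mm high lift hut on it. Hollow, open below: inside 22 by 32, 13 mm deep; drops over the upper floor's key with 3.5 mm play. Origin: centre of underside. 35 g. Grip the slab's long edges. y is its length; a half turn fits as well.
- long_house: Loose concrete-grey massing block, a long gabled house: walls 28 (x) by 50 (y) by 22 mm high, eaves 32 by 54 mm, ridge along y 36 mm high. Origin: centre of its underside. 30 g. The longer and lower of the two houses. y is its length; a half turn fits as well.
- small_house: Loose concrete-grey massing block, a short, taller gabled house: walls 30 (x) by 36 (y) by 30 mm high, eaves 34 by 40 mm, ridge along y 44 mm high. Origin: centre of its underside. 30 g. y is its length; a half turn fits as well.

How it is judged:
At the end, for the whole second after the job is handed in: Each storey over the block or key below it, within 6 mm, 2 mm in height, 11 degrees; long house down on the floor (2 mm) of the plot on the pond's side, small house likewise on the trees' side; all five upright within 3 degrees and at rest (x of ground_floor in the frame of site_board between -0.006 and 0.006 m and y of ground_floor in the frame of site_board between -0.006 and 0.006 m and z of ground_floor in the frame of site_board between 0.01 and 0.014 m and angle between the y axis of ground_floor and the y axis of site_board, either way round below 0.2 rad and angle between each of ground_floor, upper_floor, roof_pavilion, long_house, small_house's own z axis and vertical below 0.06 rad and x of upper_floor in the frame of ground_floor between -0.006 and 0.006 m and y of upper_floor in the frame of ground_floor between -0.006 and 0.006 m and z of upper_floor in the frame of ground_floor between 0.024 and 0.028 m and angle between the y axis of upper_floor and the y axis of ground_floor, either way round below 0.2 rad and x of roof_pavilion in the frame of upper_floor between -0.006 and 0.006 m and y of roof_pavilion in the frame of upper_floor between -0.006 and 0.006 m and z of roof_pavilion in the frame of upper_floor between 0.018 and 0.022 m and angle between the y axis of roof_pavilion and the y axis of upper_floor, either way round below 0.2 rad and z of long_house in the frame of site_board between 0.006 and 0.01 m and x of long_house in the frame of site_board between -0.015 and 0.015 m and horizontal distance between long_house and pond below 0.085 m and z of small_house in the frame of site_board between 0.006 and 0.01 m and x of small_house in the frame of site_board between -0.015 and 0.015 m and horizontal distance between small_house and trees below 0.085 m and linear speed of each of ground_floor, upper_floor, roof_pavilion, long_house, small_house below 0.01 m/s); the robot touches nothing.
It also fails if it takes over 120 s, if anything falls off the work surface, if the arm or the gripper's body presses on something with over 40 N, if the wrist force passes 120 N, or if a joint passes its speed limit or range.

## Working session

There is one attempt and no reset: what is moved stays moved. The work goes in short steps, Python scripts to look and compute and a tool call to move; the robot and the scene stay as the last step left them, time stands still between calls to the robot, and variables do not carry over. Pictures are saved under pics/ and viewed, at most 14 in all, crops included, and the job is handed in when it is done.

Besides the shell and the picture viewer there is one more tool, called by a JSON object that holds its "fn" and its "kwargs", one argument or row to a line. play_rows: Moves the arm, as the interface text tells. Its arguments: {"type":"object","properties":{"increments":{"type":"string"},"force":{"type":"number"}},"required":["increments"]}

```bash
mkdir -p pics
cat > h.py <<'E'
import numpy as np, cv2
from plant import robot
N=["site_board","pond","trees","ground_floor","upper_floor","roof_pavilion","long_house","small_house"]
def cal(c):
    k=robot.calibration(c); f=210/np.tan(np.radians(k["vertical_fov"])/2)
    K=np.array([[f,0,k["cx"]],[0,f,k["cy"]],[0,0,1.]]); return K,np.array(k["D"],float),np.array(k["rvec"],float),np.array(k["tvec"],float)
def unproj(c,px,z):
    K,D,r,t=c; R=cv2.Rodrigues(r)[0]
    u=cv2.undistortPoints(np.array(px,float).reshape(-1,1,2),K,D).reshape(-1,2)
    d=np.c_[u,np.ones(len(u))]@R; o=-R.T@t
    return o+d*((z-o[2])/d[:,2])[:,None]
def proj(c,P):
    K,D,r,t=c; return cv2.projectPoints(np.array(P,float).reshape(-1,1,3),r,t,K,D)[0].reshape(-1,2)
E
python3 - <<'E'
from h import *
s=robot.read_state(); print(s)
for c in ["scene","side"]:
    im=robot.read_camera(c); cv2.imwrite(f"pics/{c}0.png",im)
    for n in N:
        for f in (robot.landmark_of,robot.recognise):
            print(c,n,f.__name__[:4],[(np.round(d["centre"],3).tolist(),round(d["conf"],2)) for d in f(c,n)[:2]])
E
```

```text
{'t': 0.0, 'q': array([ 1.24261094e+00,  1.31160966e-01,  1.48923283e+00,  3.29387419e-05,
        1.52303990e+00, -8.53985154e-02]), 'dq': array([-0.00060053,  0.00133481, -0.00011436, -0.00100743,  0.00017098,
       -0.00112017]), 'joint_torque': array([-4.61290074e-04, -5.59850049e+01, -4.91753840e+01,  7.68256816e-02,
        3.57235456e-02, -1.71124329e-04]), 'tool_pos': array([0.14400614, 0.58181482, 0.18291316]), 'orientation': array([-3.80385418e-01, -3.11806449e+00,  2.81931136e-03]), 'force': array([ 0.10519387,  0.33033341, -0.5356064 ]), 'wrist_torque': array([ 0.04194567, -0.0575755 ,  0.00648293]), 'gripper_force': 0.0, 'opening': 0.09315773154510976}
scene site_board call [([0.427, 0.255, 0.001], 0.56)]
scene site_board call [([0.422, 0.236, 0.011], 0.95)]
scene pond call [([0.417, 0.128, 0.013], 0.72)]
scene pond call [([0.418, 0.127, 0.018], 0.66)]
scene trees call [([0.437, 0.386, 0.014], 0.54)]
scene trees call [([0.435, 0.383, 0.042], 0.59), ([0.659, 0.032, 0.027], 0.29)]
scene ground_floor call []
scene ground_floor call [([0.585, 0.265, 0.03], 0.65)]
scene uppe
[... 658 characters left out ...]
.383, 0.013], 0.59)]
side trees call [([0.437, 0.388, 0.044], 0.83)]
side ground_floor call [([0.592, 0.278, 0.007], 0.57)]
side ground_floor call [([0.592, 0.3, 0.032], 0.65)]
side upper_floor call [([0.586, 0.387, 0.008], 0.58), ([0.66, 0.182, 0.006], 0.55)]
side upper_floor call [([0.587, 0.398, 0.029], 0.83)]
side roof_pavilion call [([0.659, 0.181, 0.005], 0.82), ([0.418, 0.123, 0.012], 0.6)]
side roof_pavilion call [([0.658, 0.192, 0.024], 0.67)]
side long_house call [([0.67, 0.042, -0.004], 0.64)]
side long_house call [([0.669, 0.056, 0.022], 0.83), ([0.594, 0.301, 0.035], 0.2)]
side small_house call [([0.662, -0.142, 0.0], 0.81)]
side small_house call [([0.656, -0.129, 0.025], 0.47)]
```

View images.

View pics/scene0.png

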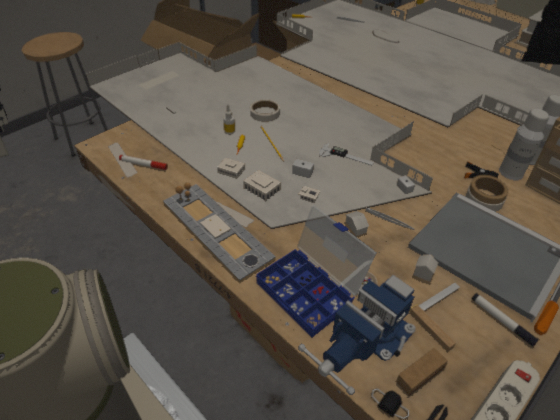

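View pics/side0.png

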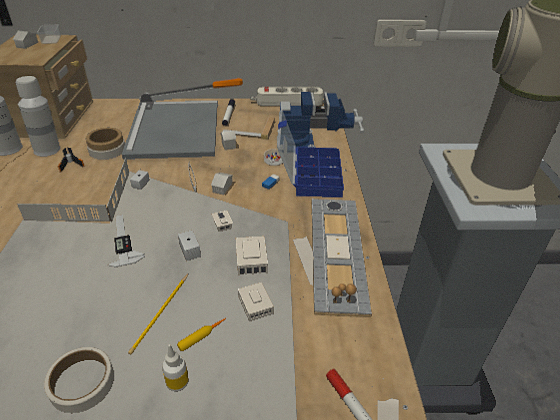

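Run:
```python
from h import *
a=cv2.imread("pics/scene0.png"); b=cv2.imread("pics/side0.png")
c1=cv2.resize(a[140:290,210:450],(800,500),interpolation=3)
c2=cv2.resize(b[120:320,110:380],(800,593),interpolation=3)
cv2.imwrite("pics/c1.png",c1); cv2.imwrite("pics/c2.png",c2)
ca=cal("scene");cb=cal("side")
from scipy.optimize import least_squares
for n,p,q in [("A",(303,172),(190,252)),("B",(357,232),(222,190)),("C",(426,275),(229,146)),("D",(405,188),(140,186))]:
    print(n,unproj(ca,[p],0.01).round(3),unproj(cb,[q],0.01).round(3))
for n,p in dict(lh=(.665,.04,0),sh=(.663,-.143,0)).items(): print(n,proj(ca,p),proj(cb,p))
for c in (ca,cb): print(-cv2.Rodrigues(c[2])[0].T@c[3])
```

```text
A [[0.716 0.253 0.01 ]] [[0.713 0.265 0.01 ]]
B [[0.648 0.022 0.01 ]] [[0.665 0.068 0.01 ]]
C [[ 0.655 -0.155  0.01 ]] [[ 0.659 -0.12   0.01 ]]
D [[0.855 0.033 0.01 ]] [[0.852 0.052 0.01 ]]
lh [[355.02877548 227.24380466]] [[222.9072892  186.16931577]]
sh [[422.30014145 272.64954737]] [[228.16598611 144.75418229]]
[ 0.02171906 -0.35241015  0.75473651]
[0.57392882 0.89197983 0.63006163]
```

View pics/c1.png

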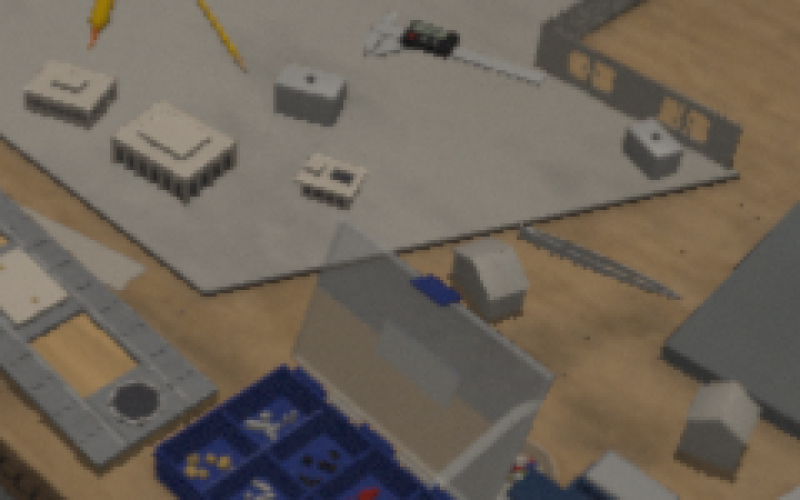

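View pics/c2.png

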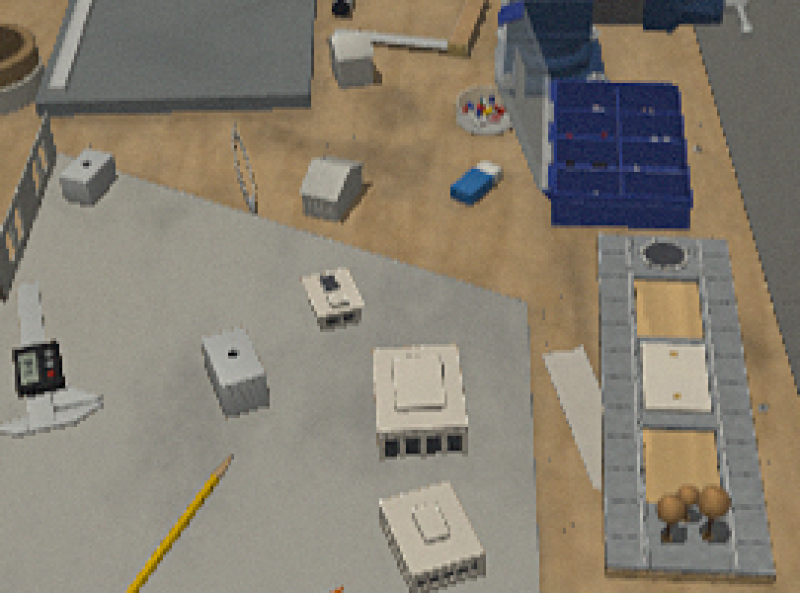

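```bash
cat >> h.py <<'E'
from scipy.optimize import minimize
def box(a,b,z0,z1): return [[sx*a/2,sy*b/2,z] for sx in(-1,1) for sy in(-1,1) for z in(z0,z1)]
def house(w,l,h,ew,el,r): return box(w,l,0,h)+box(ew,el,h,h)+[[0,el/2,r],[0,-el/2,r]]
M={k:np.array(v)/1000. for k,v in dict(site_board=box(96,308,0,12),ground_floor=box(56,74,0,26)+box(31,45,26,31),
 upper_floor=box(44,58,0,20)+box(15,25,20,25),roof_pavilion=box(28,38,0,15)+box(34,44,15,18),
 long_house=house(28,50,22,32,54,36),small_house=house(30,36,30,34,40,44)).items()}
def world(n,p,z=0):
    c,s=np.cos(p[2]),np.sin(p[2]); P=M[n]; return np.c_[p[0]+c*P[:,0]-s*P[:,1],p[1]+s*P[:,0]+c*P[:,1],P[:,2]+z]
def sil(n,p,c,z=0):
    m=np.zeros((420*4,560*4),np.uint8); q=proj(c,world(n,p,z))*4+1.5
    cv2.fillConvexPoly(m,cv2.convexHull((q*16).round().astype(np.int32)),255,lineType=cv2.LINE_AA,shift=4)
    return cv2.resize(m,(560,420),interpolation=cv2.INTER_AREA)/255.
def mask(cam,n):
    r=robot.regions_of(cam,n)
    return r
def fit(n,views,p0,z=0,yaws=np.radians(np.arange(-90,90,15))):
    def cost(p): 
        e=0
        for c,m in views:
            s=sil(n,p,c,z); e-=np.minimum(s,m).sum()/np.maximum(s,m).sum()
        return e/len(views)
    ys=sorted(yaws,key=lambda y:cost([p0[0],p0[1],y]))[:3]; best=None
    for y in ys:
        r=minimize(cost,[p0[0],p0[1],y],method="Nelder-Mead",options=dict(initial_simplex=np.array([[p0[0],p0[1],y]]*4)+np.array([[0,0,0],[.006,0,0],[0,.006,0],[0,0,.15]]),xatol=2e-4,fatol=1e-4))
        if best is None or r.fun<best.fun: best=r
    return best.x,-best.fun
E
python3 - <<'E'
from h import *
P0=dict(site_board=(.428,.256),ground_floor=(.59,.277),upper_floor=(.587,.388),roof_pavilion=(.659,.179),long_house=(.666,.040),small_house=(.663,-.143))
C={c:cal(c) for c in("scene","side")}
for c in C: robot.read_camera(c)
for n,p in P0.items():
    V=[]
    for c in C:
        b=None
        for r in robot.regions_of(c,n):
            m=r["pixels"].astype(np.uint8); ys,xs=np.nonzero(m); q=proj(C[c],[*p,.012])[0]
            if np.hypot(xs.mean()-q[0],ys.mean()-q[1])<25: b=m;break
        if b is not None:
            if n=="site_board": b=cv2.morphologyEx(b,cv2.MORPH_CLOSE,np.ones((25,25)))
            V.append((C[c],b.astype(float)))
    yy=[-.072] if n=="site_board" else np.radians(np.arange(-90,90,15))
    print(n,len(V),*[ (x.round(4),round(s,3)) for v in ([[v] for v in V]+[V]) for x,s in [fit(n,v,p,0,yy)]])
E
```

```text
site_board 2 (array([ 0.4283,  0.2562, -0.0783]), np.float64(0.973)) (array([ 0.4287,  0.2564, -0.0708]), np.float64(0.972)) (array([ 0.4284,  0.2565, -0.0746]), np.float64(0.972))
ground_floor 2 (array([0.6032, 0.2891, 0.122 ]), np.float64(0.932)) (array([0.5957, 0.2778, 0.0731]), np.float64(0.959)) (array([0.5959, 0.279 , 0.0743]), np.float64(0.832))
upper_floor 2 (array([0.5927, 0.3967, 0.3758]), np.float64(0.947)) (array([0.5876, 0.3859, 0.3897]), np.float64(0.956)) (array([0.5877, 0.3871, 0.3951]), np.float64(0.813))
roof_pavilion 2 (array([0.6637, 0.1842, 0.3481]), np.float64(0.925)) (array([0.6582, 0.1738, 0.3097]), np.float64(0.918)) (array([0.6585, 0.1754, 0.3014]), np.float64(0.756))
long_house 2 (array([ 0.6683,  0.0395, -0.4082]), np.float64(0.84)) (array([ 0.6672,  0.0428, -0.2784]), np.float64(0.794)) (array([ 0.6682,  0.0406, -0.343 ]), np.float64(0.799))
small_house 2 (array([ 0.6634, -0.1449, -1.4186]), np.float64(0.853)) (array([ 0.6627, -0.1366, -1.4469]), np.float64(0.856)) (array([ 0.6633, -0.1436, -1.4713]), np.float64(0.817))
```

```bash
cat >> h.py <<'E'
def go(x,y,z,yaw=None,s=None):
    """yaw: world angle (rad) of the closing line; prints increments"""
    s=s or robot.read_state(); R=cv2.Rodrigues(np.array(s["orientation"],float))[0]
    d=R.T@(np.array([x,y,z])-s["tool_pos"])*1000; a=0
    if yaw is not None:
        cur=np.arctan2(R[1,1],R[0,1]); a=-np.degrees((yaw-cur+np.pi/2)%np.pi-np.pi/2)
    print("go",np.round([x,y,z],4),"->",d.round(1),"turn",round(a,1),"q6",round(float(s["q"][5]),2))
E
python3 - <<'E'
from h import *
ca,cb=cal("scene"),cal("side")
for z in(0.03,.08,.12): print(z,unproj(ca,[(298.5,248),(357,290),(313.5,206.6),(376,253)],z)[:,:2].round(3).tolist(),unproj(cb,[(278,123),(294,183),(296,145)],z)[:,:2].round(3).tolist())
k=robot.calibration("wrist"); R=cv2.Rodrigues(np.array(k["rvec"]))[0]; s=robot.read_state()
print("wristcam pos",-R.T@k["tvec"],"fwd",R[2],k["vertical_fov"],s["tool_pos"],cv2.Rodrigues(s["orientation"])[0].round(3).tolist())
go(.665,.0,.2); go(.60,.28,.2,None)
E
```

```text
0.03 [[0.505, 0.069], [0.509, -0.085], [0.622, 0.133], [0.612, -0.054]] [[0.531, -0.206], [0.503, 0.07], [0.489, -0.092]]
0.08 [[0.472, 0.04], [0.475, -0.104], [0.581, 0.1], [0.571, -0.074]] [[0.534, -0.114], [0.509, 0.138], [0.496, -0.01]]
0.12 [[0.445, 0.017], [0.448, -0.118], [0.548, 0.073], [0.539, -0.091]] [[0.537, -0.041], [0.514, 0.193], [0.501, 0.055]]
wristcam pos [0.07532342 0.59928654 0.3854212 ] fwd [ 0.25035479 -0.06223479 -0.96615181] 69.86758037838003 [0.14421494 0.58241879 0.1839569 ] [[-0.971, 0.24, -0.0], [0.24, 0.971, 0.0], [0.0, 0.0, -1.0]]
go [0.665 0.    0.2  ] -> [-645.5 -440.1  -16.1] turn 0 q6 -0.09
go [0.6  0.28 0.2 ] -> [-515.1 -184.   -16.1] turn 0 q6 -0.09
```

Run:
```python
from h import *
go(.667,.04,.2,np.pi/2-.343)
```

```text
go [0.667 0.04  0.2  ] -> [-637.9 -400.8  -16.1] turn 5.7 q6 -0.09
```

{"fn": "play_rows", "kwargs": {
  "increments": "-638 -401 -16 5.7 -1;-638 -401 -16 5.7 -1;-638 -401 -16 5.7 -1;-638 -401 -16 5.7 -1;-638 -401 -16 5.7 -1;-638 -401 -16 5.7 -1;-638 -401 -16 5.7 -1;-638 -401 -16 5.7 -1;-638 -401 -16 5.7 -1;-638 -401 -16 5.7 -1;-638 -401 -16 5.7 -1;-638 -401 -16 5.7 -1;-638 -401 -16 5.7 -1;-638 -401 -16 5.7 -1;-638 -401 -16 5.7 -1;-638 -401 -16 5.7 -1;-638 -401 -16 5.7 -1;-638 -401 -16 5.7 -1;-638 -401 -16 5.7 -1;-638 -401 -16 5.7 -1",
  "force": 15
}}

```text
t: 4.4
tool_pos: [0.6667, 0.0412, 0.2007]
orientation: [0.532, 3.095, 0.0]
force: [0.9, 0.5, 0.5]
opening: 0.0931
gripper_force: 0.0
```

```bash
cat >> h.py <<'E'
def wfit(n,p0,z=0,yaws=np.radians(np.arange(-90,90,15)),name=None,cam="wrist"):
    c=cal(cam); im=robot.read_camera(cam); 
    R=robot.regions_of(cam,n); q=proj(c,[p0[0],p0[1],z+.015])[0]; best=None
    for r in R:
        m=r["pixels"].astype(np.uint8); ys,xs=np.nonzero(m)
        if len(xs) and np.hypot(xs.mean()-q[0],ys.mean()-q[1])<60: best=m; conf=r["conf"]; break
    if best is None: print("no mask",n,[(r["conf"],np.argwhere(r["pixels"]).mean(0)) for r in R],q); cv2.imwrite(f"pics/{name}.png",im); return None
    x,s=fit(n,[(c,best.astype(float))],p0,z,yaws); print(n,x.round(4),"iou",round(s,3),"conf",round(conf,2))
    if name:
        cv2.drawContours(im,cv2.findContours(best,0,2)[0],-1,(0,255,0),1)
        for a in proj(c,world(n,x,z)): cv2.circle(im,(int(round(a[0])),int(round(a[1]))),2,(0,0,255),-1)
        cv2.imwrite(f"pics/{name}.png",im)
    return x
E
python3 - <<'E'
from h import *
print(robot.read_state()["tool_pos"])
x=wfit("long_house",(.667,.04),0,np.radians(np.arange(-50,20,10)),"w1")
if x is not None: go(x[0],x[1],.011,np.pi/2+x[2])
E
```

```text
[0.66669122 0.04118055 0.20068306]
long_house [ 0.6684  0.0392 -0.3746] iou 0.936 conf 0.92
go [0.6684 0.0392 0.011 ] -> [ -1.9  -1.1 189.6] turn 1.9 q6 -1.25
```

View pics/w1.png

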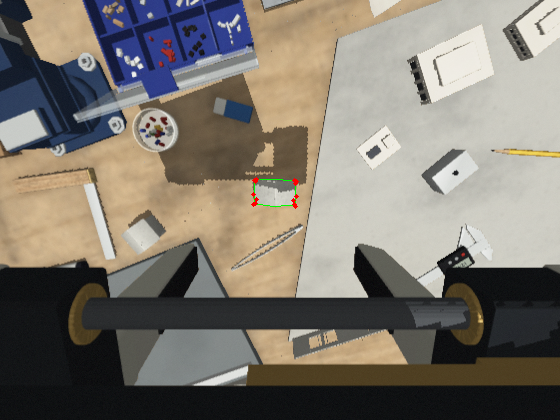

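{"fn": "play_rows", "kwargs": {
  "increments": "-2 -1 100 2 -1;-2 -1 130 2 -1;-2 -1 160 2 -1;-2 -1 180 2 -1;-2 -1 190 2 -1;-2 -1 190 2 -1;-2 -1 190 2 -1;-2 -1 190 2 1;-2 -1 190 2 1;-2 -1 190 2 1;-2 -1 190 2 1;-2 -1 190 2 1;-2 -1 190 2 1;-2 -1 190 2 1;-2 -1 190 2 1;-2 -1 190 2 1;-2 -1 190 2 1;-2 -1 190 2 1",
  "force": 12
}}

```text
t: 6.3
tool_pos: [0.6687, 0.0382, 0.0099]
orientation: [-0.589, -3.086, 0.0]
force: [-0.2, 0.6, 0.5]
opening: 0.0094
gripper_force: 0.0
```

Run:
```python
from h import *
a=robot.read_camera("side"); b=robot.read_camera("wrist")
o=np.hstack([cv2.resize(a[120:260,130:330],(400,280)),cv2.resize(b[100:380,140:440],(300,280))[:, :]])
cv2.imwrite("pics/m1.png",o); s=robot.read_state();print(s["opening"],s["gripper_force"])
```

```text
0.00242633124611774 0.0
```

View pics/m1.png

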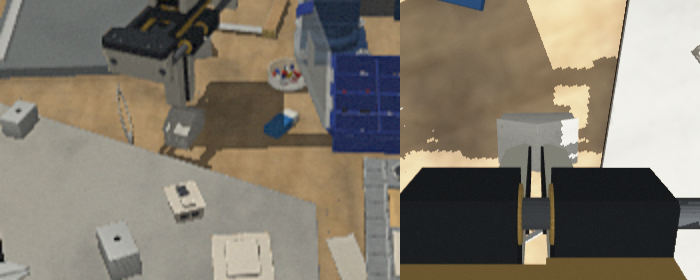

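Run:
```python
from h import *
for c in("side","scene","wrist"):
    robot.read_camera(c)
    print(c,[(np.round(d["centre"],3),round(d["conf"],2)) for d in robot.landmark_of(c,"long_house")[:2]])
    wfit("long_house",(.667,.04),0,np.radians(np.arange(-90,90,15)),None,c)
s=robot.read_state(); print(s["tool_pos"],s["opening"])
c=cal("wrist"); print("tcp in wrist px",proj(c,s["tool_pos"]))
```

```text
side [(array([ 0.664,  0.043, -0.003]), 0.71)]
long_house [ 0.6672  0.0453 -0.2851] iou 0.801 conf 0.88
scene [(array([ 0.668,  0.04 , -0.002]), 0.75)]
long_house [ 0.6657  0.0392 -0.3431] iou 0.84 conf 0.69
wrist [(array([0.664, 0.041, 0.002]), 0.83)]
long_house [ 0.6677  0.04   -0.3798] iou 0.696 conf 0.91
[0.66867447 0.03818184 0.00995868] 0.0007258266866113364
tcp in wrist px [[275.82265728 237.42645107]]
```

Run:
```python
from h import *
s=robot.read_state()
o=[]
for c,(r,q) in dict(side=((130,220),(170,270)),wrist=((150,300),(190,360))).items():
    a=robot.read_camera(c); k=cal(c); big=cv2.resize(a,None,fx=4,fy=4,interpolation=2)
    for z,col in((0,(0,0,255)),(.019,(0,255,0)),(.04,(255,0,0)),(.084,(0,255,255))):
        u=proj(k,s["tool_pos"]+[0,0,z])[0]*4; cv2.circle(big,(int(u[0]),int(u[1])),3,col,-1)
    o.append(cv2.resize(big[r[0]*4:r[1]*4,q[0]*4:q[1]*4],(400,400)))
cv2.imwrite("pics/m2.png",np.hstack(o))
```

```text
(no output)
```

View pics/m2.png

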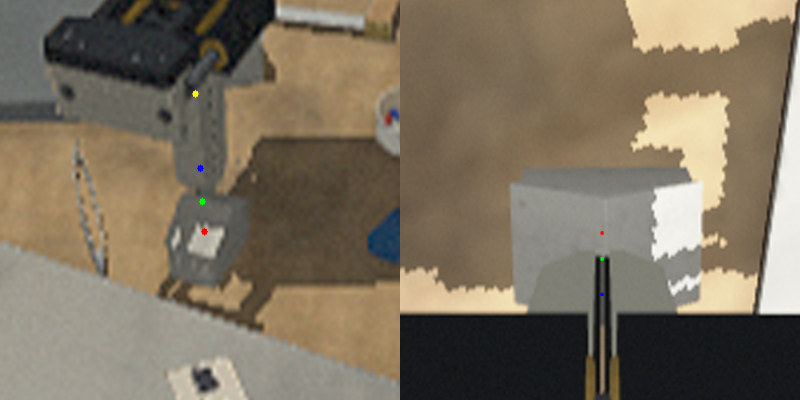

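{"fn": "play_rows", "kwargs": {
  "increments": "0 0 -15 0 1;0 0 -30 0 1;0 0 -60 0 1;0 0 -80 0 1;0 0 -80 0 1;0 0 -80 0 1"
}}

```text
t: 7.7
tool_pos: [0.6697, 0.0382, 0.0917]
orientation: [0.588, 3.083, 0.001]
force: [0.5, 0.0, 0.3]
opening: 0.0005
gripper_force: 0.0
```

Run:
```python
from h import *
s=robot.read_state()
o=[]
for c,(r,q) in dict(side=((90,220),(160,290)),wrist=((150,300),(190,340))).items():
    a=robot.read_camera(c); k=cal(c); big=cv2.resize(a,None,fx=4,fy=4,interpolation=2)
    for z,col in((0,(0,0,255)),(.019,(0,255,0)),(.04,(255,0,0)),(.084,(0,255,255))):
        u=proj(k,s["tool_pos"]+[0,0,z])[0]*4; cv2.circle(big,(int(u[0]),int(u[1])),3,col,-1)
    o.append(cv2.resize(big[r[0]*4:r[1]*4,q[0]*4:q[1]*4],(400,400)))
cv2.imwrite("pics/m3.png",np.hstack(o))
wfit("long_house",(.667,.04),0)
print(s["tool_pos"],s["opening"],s["force"])
```

```text
long_house [ 0.6684  0.0387 -0.3511] iou 0.9 conf 0.71
[0.66967087 0.03818759 0.09170539] 0.0004947425039809052 [0.47207356 0.01781279 0.28379111]
```

View pics/m3.png

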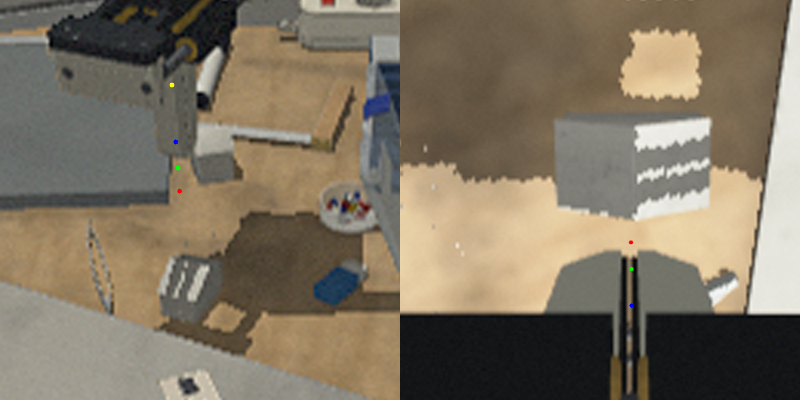

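{"fn": "play_rows", "kwargs": {
  "increments": "0 0 0 0 -1;0 0 0 0 -1;0 0 0 0 -1;0 0 0 0 -1;0 0 0 0 -1;0 0 0 0 -1;0 0 0 0 -1;0 0 0 0 -1;0 0 0 0 -1;0 0 0 0 -1;0 0 0 0 -1"
}}

```text
t: 9.0
tool_pos: [0.6686, 0.0382, 0.0899]
orientation: [-0.589, -3.086, -0.0]
force: [0.1, -0.9, 0.1]
opening: 0.084
gripper_force: 0.0
```

Run:
```python
from h import *
s=robot.read_state(); R=cv2.Rodrigues(s["orientation"])[0]
o=[]
a={}
for c in("side","wrist","scene"):
    a[c]=robot.read_camera(c); k=cal(c); big=cv2.resize(a[c],None,fx=4,fy=4,interpolation=2)
    for sg in(-1,1):
      for z,col in((0,(0,0,255)),(.019,(0,255,0)),(.04,(255,0,0)),(.084,(0,255,255))):
        u=proj(k,s["tool_pos"]+R@[0,sg*.0465,-z])[0]*4; cv2.circle(big,(int(u[0]),int(u[1])),3,col,-1)
    u=proj(k,s["tool_pos"]+[0,0,.03])[0]
    w=dict(side=60,wrist=120,scene=45)[c]; x0,y0=[int(max(0,v-w)*4) for v in u]
    o.append(cv2.resize(big[y0:y0+8*w,x0:x0+8*w],(266,400) if 0 else (266,266)))
    o[-1]=cv2.resize(big[y0:y0+8*w,x0:x0+8*w],(400,400))
cv2.imwrite("pics/m4.png",np.hstack(o[:2]))
c=cal("wrist"); 
for z in (0,.01,.02,.03): print(z,[proj(c,s["tool_pos"]+R@[e,sg*.0465,-z]).round(0).tolist() for sg in(-1,1) for e in (0,.0075)])
print(s["opening"],s["tool_pos"])
```

```text
0 [[[210.0, 237.0]], [[210.0, 227.0]], [[341.0, 237.0]], [[342.0, 227.0]]]
0.01 [[[207.0, 242.0]], [[206.0, 232.0]], [[345.0, 242.0]], [[345.0, 232.0]]]
0.02 [[[204.0, 248.0]], [[203.0, 237.0]], [[348.0, 248.0]], [[349.0, 237.0]]]
0.03 [[[200.0, 254.0]], [[199.0, 242.0]], [[352.0, 254.0]], [[353.0, 242.0]]]
0.0840454229372021 [0.66863276 0.03819148 0.08993435]
```

View pics/m4.png

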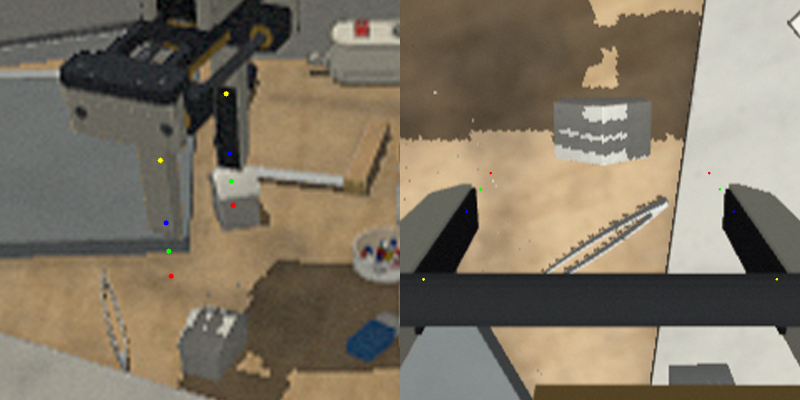

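{"fn": "play_rows", "kwargs": {
  "increments": "0 1 50 0 -1;0 1 80 0 -1;0 1 95 0 -1;0 1 107 0 -1;0 1 107 0 -1;0 1 107 0 1;0 1 107 0 1;0 1 107 0 1;0 1 107 0 1;0 1 107 0 1;0 1 107 0 1;0 1 107 0 1;0 1 107 0 1",
  "force": 12
}}

```text
t: 10.45
tool_pos: [0.6692, 0.0391, -0.0168]
orientation: [0.589, 3.085, 0.0]
force: [-0.1, 0.1, 2.2]
opening: 0.0511
gripper_force: 12.0
```

Run:
```python
from h import *
go(.4229,.1827,.18,np.pi/2-.0746)
```

```text
go [0.4229 0.1827 0.18  ] -> [ 281.8   42.8 -196.9] turn -17.3 q6 -1.21
```

{"fn": "play_rows", "kwargs": {
  "increments": "0 0 -30 0 1;0 0 -80 0 1;0 0 -130 0 1;0 0 -197 0 1;0 0 -197 0 1;60 10 -197 -6 1;100 15 -197 -12 1;140 20 -197 -17.3 1;180 27 -197 -17.3 1;220 33 -197 -17.3 1;260 40 -197 -17.3 1;282 43 -197 -17.3 1;282 43 -150 -17.3 1;282 43 -100 -17.3 1;282 43 -60 -17.3 1;282 43 -60 -17.3 1;282 43 -60 -17.3 1"
}}

```text
t: 12.15
tool_pos: [0.4219, 0.1827, 0.0429]
orientation: [-0.118, -3.137, 0.001]
force: [0.4, -0.0, 0.3]
opening: 0.051
gripper_force: 12.0
```

Run:
```python
from h import *
s=robot.read_state(); print(s["tool_pos"],s["opening"])
b=s["tool_pos"][2]+.0168
R=cv2.Rodrigues(s["orientation"])[0]; print(np.arctan2(R[1,1],R[0,1]))
for c in("side","scene","wrist"):
    wfit("long_house",(s["tool_pos"][0],s["tool_pos"][1]),b,np.radians([-20,-4,10]),"p_"+c,c)
for c in ("wrist","side","scene"):
  for n in("pond","trees","site_board"): print(c,n,[(np.round(d["centre"],3),round(d["conf"],2)) for d in robot.landmark_of(c,n)[:1]])
go(.4229,.1827,-.0088,np.pi/2-.0746)
```

```text
[0.42191034 0.18269992 0.04288965] 0.05100462538350453
1.4955652019759602
long_house [ 0.4208  0.1862 -0.0147] iou 0.397 conf 0.63
long_house [ 0.4177  0.1853 -0.3712] iou 0.763 conf 0.72
long_house [ 0.4252  0.1831 -0.0602] iou 0.859 conf 0.76
wrist pond [(array([0.419, 0.124, 0.015]), 0.93)]
wrist trees [(array([0.437, 0.384, 0.011]), 0.9)]
wrist site_board [(array([ 0.435,  0.254, -0.005]), 0.62)]
side pond [(array([0.42 , 0.126, 0.01 ]), 0.64)]
side trees [(array([0.436, 0.384, 0.012]), 0.58)]
side site_board [(array([0.429, 0.258, 0.002]), 0.71)]
scene pond [(array([0.419, 0.13 , 0.015]), 0.73)]
scene trees [(array([0.439, 0.39 , 0.011]), 0.54)]
scene site_board [(array([ 0.425,  0.259, -0.001]), 0.81)]
go [ 0.4229  0.1827 -0.0088] -> [-0.3 -0.2 51.7] turn -0.0 q6 -1.2
```

View pics/p_wrist.png

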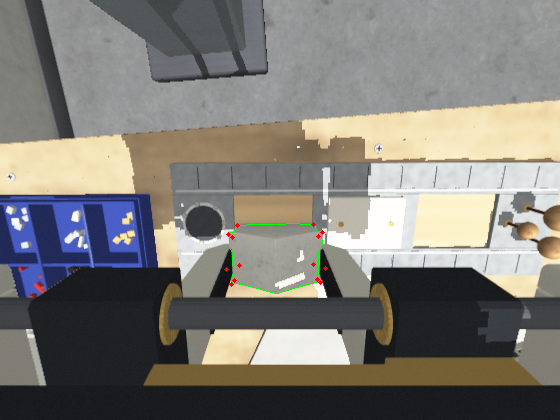

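{"fn": "play_rows", "kwargs": {
  "increments": "0 0 20 0 1;0 0 35 0 1;0 0 45 0 1;0 0 49 0 1;0 0 51 0 1;0 0 51 0 1;0 0 51 0 1"
}}

```text
t: 13.6
tool_pos: [0.4233, 0.1831, -0.0074]
orientation: [0.118, 3.138, 0.0]
force: [-0.1, -0.6, 0.8]
opening: 0.051
gripper_force: 12.0
```

{"fn": "play_rows", "kwargs": {
  "increments": "0 0 1 0 1;0 0 1.5 0 1;0 0 1.5 0 1;0 0 1.5 0 0.2;0 0 1.5 0 -0.4;0 0 1.5 0 -0.4;0 0 1.5 0 -0.4;0 0 1.5 0 -0.4;0 0 1.5 0 -0.4;0 0 -20 0 -0.4;0 0 -60 0 -0.4;0 0 -100 0 -1;0 0 -140 0 -1;0 0 -190 0 -1;0 0 -190 0 -1"
}}

```text
t: 15.1
tool_pos: [0.4268, 0.1842, 0.1899]
orientation: [0.118, 3.128, 0.006]
force: [0.4, -0.4, -0.8]
opening: 0.0908
gripper_force: 0.0
```

Run:
```python
from h import *
s=robot.read_state(); print(s["tool_pos"],s["opening"])
wfit("long_house",(.423,.183),.008,np.radians([-15,-4,10]),"q1","wrist")
robot.read_camera("side"); print([(np.round(d["centre"],3),round(d["conf"],2)) for d in robot.landmark_of("side","long_house")[:2]])
go(.6633,-.144,.2,-1.45)
go(.6633,-.144,.2,np.pi/2+.12)
```

```text
[0.42677725 0.18421694 0.18989465] 0.09080497667165521
long_house [ 0.4221  0.1821 -0.0747] iou 0.926 conf 0.59
[(array([0.421, 0.188, 0.006]), 0.73), (array([0.656, 0.181, 0.006]), 0.58)]
go [ 0.6633 -0.144   0.2   ] -> [-265.2 -307.6  -19.7] turn -11.2 q6 -1.2
go [ 0.6633 -0.144   0.2   ] -> [-265.2 -307.6  -19.7] turn -11.2 q6 -1.2
```

{"fn": "play_rows", "kwargs": {
  "increments": "-30 -35 -20 -4 -1;-60 -70 -20 -8 -1;-90 -105 -20 -11 -1;-120 -140 -20 -11 -1;-150 -175 -20 -11 -1;-180 -210 -20 -11 -1;-210 -245 -20 -11 -1;-240 -280 -20 -11 -1;-265 -308 -20 -11 -1;-265 -308 -20 -11 -1;-265 -308 -20 -11 -1;-265 -308 -20 -11 -1"
}}

```text
t: 16.5
tool_pos: [0.6629, -0.143, 0.2006]
orientation: [0.184, -3.134, -0.002]
force: [-0.5, -0.1, -0.2]
opening: 0.0931
gripper_force: 0.0
```

Run:
```python
from h import *
s=robot.read_state(); print(s["tool_pos"],s["opening"])
x=wfit("small_house",(.663,-.144),0,np.radians([-95,-80,-65]),"q2","wrist")
if x is not None: go(x[0],x[1],-.022,x[2])
```

```text
[ 0.66285717 -0.14303375  0.20055252] 0.09311275361065582
small_house [ 0.6633 -0.1453 -1.0652] iou 0.784 conf 0.72
go [ 0.6633 -0.1453 -0.022 ] -> [  0.3  -2.6 223.9] turn -22.2 q6 -1.98
```

View pics/q2.png

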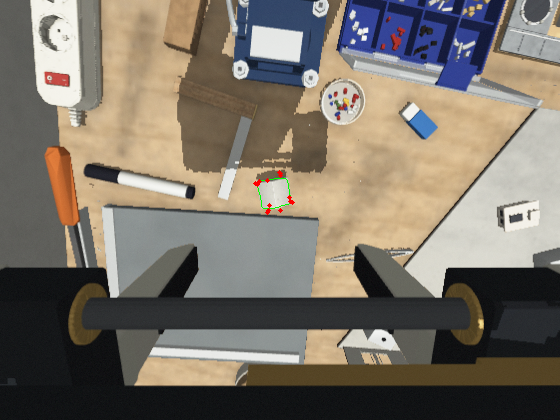

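{"fn": "play_rows", "kwargs": {
  "increments": "0 -2 40 0 -0.3;0 -2 80 0 -0.3;0 -2 110 0 -0.3;0 -2 110 0 -0.3;0 -2 110 0 -0.3;0 -2 110 0 -0.3"
}}

```text
t: 17.2
tool_pos: [0.6658, -0.1462, 0.0954]
orientation: [-0.184, 3.132, -0.002]
force: [0.5, 0.4, 1.0]
opening: 0.0604
gripper_force: 0.0
```

Run:
```python
from h import *
s=robot.read_state(); print(s["tool_pos"],s["opening"])
for y in([-95,-80],[-65,-50],[-110,-10,20]): x=wfit("small_house",(.663,-.145),0,np.radians(y),"q3","wrist")
c=cal("wrist"); m=[r for r in robot.regions_of("wrist","small_house")][0]["pixels"].astype(np.uint8)
ct=max(cv2.findContours(m,0,2)[0],key=cv2.contourArea); print(cv2.minAreaRect(ct),cv2.boundingRect(ct))
im=robot.read_camera("wrist"); x,y,w,h=cv2.boundingRect(ct); x0,y0=x-50,y-50
o=cv2.resize(im[y0:y+h+50,x0:x+w+50],None,fx=4,fy=4,interpolation=2)[:600,:800]; cv2.imwrite("pics/q4.png",o); print(x0,y0)
```

```text
[ 0.66576858 -0.14617695  0.09537565] 0.06039387280608697
small_house [ 0.6641 -0.1449 -1.4986] iou 0.796 conf 0.83
small_house [ 0.6635 -0.1455 -1.4334] iou 0.791 conf 0.69
small_house [ 0.6644 -0.1449  0.2757] iou 0.908 conf 0.64
((277.5868225097656, 212.4119873046875), (44.30435562133789, 43.85932922363281), 81.46923065185547) (254, 188, 48, 47)
204 138
```

View pics/q4.png

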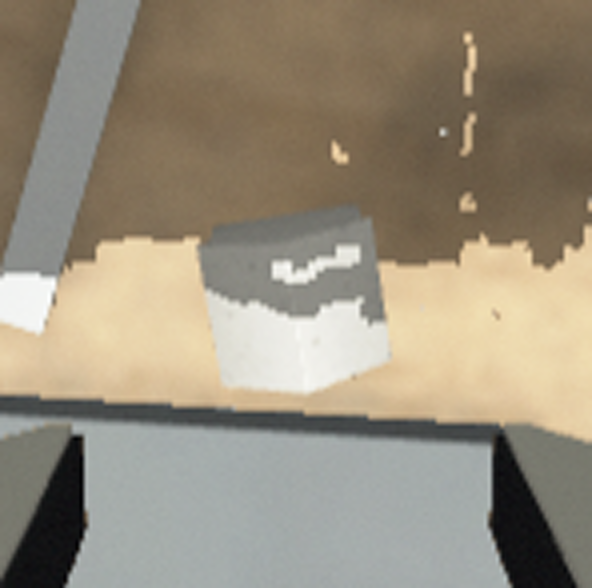

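Run:
```python
from h import *
c=cal("wrist")
V=np.array([(200,245),(213,228),(360,205),(372,215),(390,355),(303,392),(225,385)])/4.+[204,138]
m=np.zeros((420,560),np.uint8); cv2.fillPoly(m,[V.round().astype(np.int32)],1)
for y in([-95,-80],[-110],[0,10,20],[80]):
    x,s=fit("small_house",[(c,m.astype(float))],(.663,-.145),0,np.radians(y)); print(x.round(4),round(s,3))
    q=(proj(c,world("small_house",x))-[204,138])*4
    print(cv2.convexHull(q.astype(np.float32)).reshape(-1,2).round(0).tolist(), q[-2:].round(0).tolist())
```

```text
[ 0.6626 -0.1445 -1.512 ] 0.791
[[378.0, 219.0], [364.0, 388.0], [291.0, 405.0], [218.0, 380.0], [225.0, 210.0], [239.0, 196.0], [360.0, 203.0]] [[291.0, 405.0], [303.0, 226.0]]
[ 0.6627 -0.1445 -1.5046] 0.791
[[377.0, 218.0], [365.0, 388.0], [292.0, 405.0], [218.0, 381.0], [225.0, 210.0], [238.0, 196.0], [360.0, 203.0]] [[292.0, 405.0], [302.0, 226.0]]
[ 0.6634 -0.1441  0.2832] 0.919
[[396.0, 361.0], [225.0, 388.0], [207.0, 336.0], [197.0, 246.0], [216.0, 227.0], [359.0, 204.0], [374.0, 217.0], [390.0, 306.0]] [[390.0, 306.0], [207.0, 336.0]]
[ 0.6626 -0.1445  1.6335] 0.791
[[378.0, 218.0], [365.0, 388.0], [292.0, 405.0], [218.0, 381.0], [225.0, 210.0], [239.0, 196.0], [360.0, 203.0]] [[302.0, 226.0], [292.0, 405.0]]
```

Run:
```python
from h import *
go(.6632,-.1445,-.022,np.pi/2+.283)
```

```text
go [ 0.6632 -0.1445 -0.022 ] -> [  0.8   1.9 114.4] turn -9.5 q6 -1.98
```

{"fn": "play_rows", "kwargs": {
  "increments": "0 0 0 -5 -0.3;1 2 0 -9.5 -0.3;1 2 40 -9.5 -0.3;1 2 70 -9.5 -0.3;1 2 95 -9.5 -0.3;1 2 110 -9.5 -0.3;1 2 114 -9.5 -0.3;1 2 114 -9.5 -0.3;1 2 114 -9.5 1;1 2 114 -9.5 1;1 2 114 -9.5 1;1 2 114 -9.5 1;1 2 114 -9.5 1;1 2 114 -9.5 1;1 2 114 -9.5 1",
  "force": 12
}}

```text
t: 19.1
tool_pos: [0.6637, -0.1445, -0.0209]
orientation: [-0.442, 3.109, -0.001]
force: [0.2, -0.4, 6.3]
opening: 0.0376
gripper_force: 12.0
```

Run:
```python
from h import *
s=robot.read_state(); print(s["opening"],s["q"].round(2))
x=.4284+.074*.0745; y=.2565+.074*.9972; go(x,y,.12,-.0746)
```

```text
0.037582775767613125 [-0.29  0.51  1.42 -0.    1.21 -2.14]
go [0.4339 0.3303 0.12  ] -> [  88.1  519.9 -141.6] turn -69.5 q6 -2.14
```

{"fn": "play_rows", "kwargs": {
  "increments": "0 0 0 0 -0.1;0 0 0 0 -0.1;0 0 0 0 -0.1;0 0 -5 0 -0.1;0 0 -5 0 -0.1;0 0 -5 0 1;0 0 -5 0 1;0 0 -5 0 1;0 0 -5 0 1;0 0 -5 0 1;0 0 -30 0 1;0 0 -70 0 1"
}}

```text
t: 20.3
tool_pos: [0.6594, -0.1432, 0.0443]
orientation: [0.441, -3.103, -0.005]
force: [0.8, 0.0, -0.2]
opening: 0.0373
gripper_force: 12.0
```

Run:
```python
from h import *
x=.4284+.074*.0745; y=.2565+.074*.9972; go(x,y,.2,-.0746)
```

```text
go [0.4339 0.3303 0.2   ] -> [  85.6  518.3 -152.9] turn -69.5 q6 -2.14
```

{"fn": "play_rows", "kwargs": {
  "increments": "0 0 -50 0 1;0 0 -100 0 1;0 0 -152 0 1;7 45 -152 0 1;15 90 -152 0 1;23 135 -152 0 1;30 180 -152 0 1;38 225 -152 0 1;45 270 -152 0 1;53 315 -152 0 1;60 360 -152 0 1;68 405 -152 0 1;76 450 -152 0 1;83 495 -152 0 1;87 519 -152 0 1;87 519 -152 -8 1;87 519 -152 -16 1;87 519 -152 -24 1;87 519 -152 -32 1;87 519 -152 -40 1"
}}

```text
t: 22.3
tool_pos: [0.4344, 0.3299, 0.1998]
orientation: [1.487, -2.767, 0.0]
force: [0.5, 0.4, -0.3]
opening: 0.0376
gripper_force: 12.0
```

Run:
```python
from h import *
x=.4284+.074*.0745; y=.2565+.074*.9972; go(x,y,.06,-.0746); print(robot.read_state()["tool_pos"],robot.read_state()["opening"])
```

```text
go [0.4339 0.3303 0.06  ] -> [-1.000e-01  6.000e-01  1.398e+02] turn -29.2 q6 -2.0
[0.43437008 0.32993663 0.19980066] 0.03756805968454353
```

{"fn": "play_rows", "kwargs": {
  "increments": "0 0.5 0 -8 1;0 0.5 0 -16 1;0 0.5 0 -24 1;0 0.5 0 -29.2 1;0 0.5 50 -29.2 1;0 0.5 100 -29.2 1;0 0.5 150 -29.2 1;0 0.5 160 -29.2 1;0 0.5 160 -29.2 1;0 0.5 160 -29.2 1"
}}

```text
t: 23.3
tool_pos: [0.4358, 0.3312, 0.0426]
orientation: [-2.128, 2.307, -0.001]
force: [-0.1, 0.6, -0.1]
opening: 0.0379
gripper_force: 12.0
```

Run:
```python
from h import *
s=robot.read_state(); print(s["tool_pos"])
im=robot.read_camera("wrist")
for c in("wrist","side"): 
    wfit("small_house",s["tool_pos"][:2],s["tool_pos"][2]+.016,np.radians([75,85,95]),None,c)
    for n in("pond","trees","long_house"): print(c,n,[(np.round(d["centre"],3),round(d["conf"],2)) for d in robot.landmark_of(c,n)[:1]])
cv2.imwrite("pics/q5.png",im)
x=.4284+.074*.0745; y=.2565+.074*.9972; go(x,y,-.008,-.0746)
```

```text
[0.4357583  0.33123256 0.04264843]
small_house [0.4365 0.3338 1.4922] iou 0.899 conf 0.95
wrist pond []
wrist trees []
wrist long_house [(array([0.423, 0.186, 0.008]), 0.74)]
small_house [0.4358 0.3312 1.309 ] iou -0.0 conf 0.67
side pond [(array([0.426, 0.255, 0.001]), 0.48)]
side trees [(array([0.437, 0.386, 0.012]), 0.57)]
side long_house [(array([0.422, 0.186, 0.003]), 0.63)]
go [ 0.4339  0.3303 -0.008 ] -> [-0.   0.2 48.1] turn -0.3 q6 -2.5
```

View pics/q5.png

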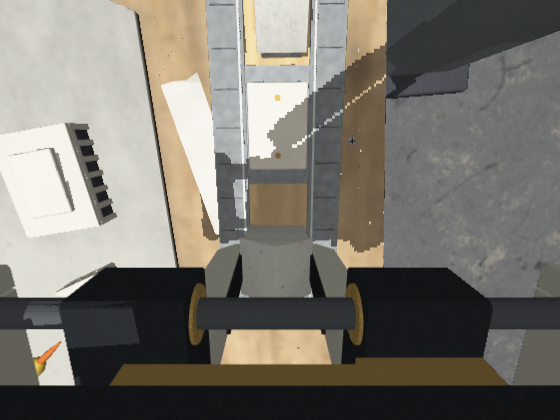

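{"fn": "play_rows", "kwargs": {
  "increments": "0 0 20 0 1;0 0 35 0 1;0 0 43 0 1;0 0 46 0 1;0 0 48 0 1;0 0 48 0 1;0 0 48 0 1"
}}

```text
t: 24.55
tool_pos: [0.4346, 0.3305, -0.0074]
orientation: [-2.13, 2.308, -0.0]
force: [0.2, -0.4, 0.0]
opening: 0.037
gripper_force: 12.0
```

Run:
```python
from h import *
c=cal("wrist") # for picture q5 pose: shift to stored pose unknown -> only note height
print(robot.read_state()["tool_pos"],robot.read_state()["force"])
```

```text
[ 0.43460577  0.33052411 -0.00742903] [ 0.24966622 -0.42883735  0.04124737]
```

{"fn": "play_rows", "kwargs": {
  "increments": "0 0 1 0 1;0 0 1 0 1;0 0 1 0 0.2;0 0 1 0 -0.3;0 0 1 0 -0.3;0 0 1 0 -0.3;0 0 1 0 -0.3;0 0 -20 0 -0.3;0 0 -60 0 -0.3;0 0 -100 0 -0.3;0 0 -140 0 -1;0 0 -190 0 -1;0 0 -190 8 -1;0 0 -190 16 -1;0 0 -190 24 -1;0 0 -190 32 -1;0 0 -190 40 -1;0 0 -190 48 -1;0 0 -190 56 -1;0 0 -190 64 -1"
}}

```text
t: 26.55
tool_pos: [0.4341, 0.3302, 0.1819]
orientation: [0.574, -3.089, 0.0]
force: [-0.1, -0.7, -0.5]
opening: 0.093
gripper_force: 0.0
```

Run:
```python
from h import *
s=robot.read_state();print(s["tool_pos"],s["q"][5])
wfit("small_house",(.4346,.3305),.008,np.radians([75,85,95]),"q6","side")
wfit("small_house",(.4346,.3305),.008,np.radians([75,85,95]),"q6","wrist")
go(.597,.283,.2)
```

```text
[0.43408854 0.33017518 0.18188039] -1.3820526811104348
small_house [0.4345 0.3322 1.4283] iou 0.862 conf 0.75
small_house [0.4348 0.3304 1.4851] iou 0.91 conf 0.95
go [0.597 0.283 0.2  ] -> [-134.1 -103.9  -18.1] turn 0 q6 -1.39
```

Small house placed. Next the ground floor.

{"fn": "play_rows", "kwargs": {
  "increments": "-33 -26 -18 8 -1;-66 -52 -18 16 -1;-100 -78 -18 24 -1;-134 -104 -18 32 -1;-134 -104 -18 40 -1;-134 -104 -18 48 -1;-134 -104 -18 56 -1;-134 -104 -18 64 -1;-134 -104 -18 72 -1;-134 -104 -18 80 -1;-134 -104 -18 88 -1;-134 -104 -18 96 -1;-134 -104 -18 104 -1;-134 -104 -18 106 -1;-134 -104 -18 106 -1"
}}

```text
t: 28.25
tool_pos: [0.5968, 0.2822, 0.1998]
orientation: [-2.111, -2.326, 0.0]
force: [0.1, -0.3, 1.0]
opening: 0.0926
gripper_force: 0.0
```

```bash
cat >> h.py <<'E'
def mfit(n,p0,cams=("wrist","side","scene"),zs=(0,.002,.004,.006,.008,.01),yaws=(0,)):
    "joint fit over cameras and z"
    V=[]
    for cam in cams:
        c=cal(cam); robot.read_camera(cam); q=proj(c,[p0[0],p0[1],.015])[0]
        for r in robot.regions_of(cam,n):
            m=r["pixels"].astype(float); ys,xs=np.nonzero(m)
            if len(xs) and np.hypot(xs.mean()-q[0],ys.mean()-q[1])<40: V.append((c,m)); break
    for z in zs:
        x,s=fit(n,V,p0,z,np.radians(yaws)); print(n,len(V),"z",z,x.round(4),round(s,3))
    for v in V: x,s=fit(n,[v],p0,.006,np.radians(yaws)); print("  single",x.round(4),round(s,3))
E
python3 - <<'E'
from h import *
s=robot.read_state();print(s["tool_pos"],s["q"][5])
mfit("ground_floor",(.597,.283),yaws=(5,))
E
```

```text
[0.59677459 0.28223328 0.1997718 ] 0.2672088887795196
ground_floor 3 z 0 [0.5963 0.2778 0.085 ] 0.864
ground_floor 3 z 0.002 [0.5963 0.2782 0.0922] 0.882
ground_floor 3 z 0.004 [0.5963 0.2788 0.0896] 0.899
ground_floor 3 z 0.006 [0.5961 0.2799 0.0867] 0.914
ground_floor 3 z 0.008 [0.5958 0.2802 0.0838] 0.923
ground_floor 3 z 0.01 [0.5956 0.2802 0.0809] 0.914
  single [0.5961 0.2787 0.0974] 0.969
  single [0.595  0.2797 0.0552] 0.891
  single [0.5976 0.283  0.0843] 0.954
```

Run:
```python
from h import *
go(.596,.280,-.013,.088)
```

```text
go [ 0.596  0.28  -0.013] -> [ -2.2  -1.  212.9] turn 0.4 q6 0.27
```

{"fn": "play_rows", "kwargs": {
  "increments": "-2 -1 50 0.4 -1;-2 -1 100 0.4 -1;-2 -1 150 0.4 -1;-2 -1 190 0.4 -1;-2 -1 205 0.4 -1;-2 -1 210 0.4 -1;-2 -1 213 0.4 -1;-2 -1 213 0.4 -1;-2 -1 213 0.4 -1"
}}

```text
t: 29.45
tool_pos: [0.598, 0.2809, -0.0103]
orientation: [2.121, 2.315, 0.006]
force: [0.1, -0.7, -0.1]
opening: 0.093
gripper_force: 0.0
```

{"fn": "play_rows", "kwargs": {
  "increments": "0 0 1 0 -1;0 0 2 0 -1;0 0 3 0 -1;0 0 3 0 -1"
}}

```text
t: 29.85
tool_pos: [0.5958, 0.2801, -0.0162]
orientation: [-2.122, -2.316, 0.0]
force: [-0.4, 0.5, -0.5]
opening: 0.0929
gripper_force: 0.0
```

{"fn": "play_rows", "kwargs": {
  "increments": "0 0 0 0 1;0 0 0 0 1;0 0 0 0 1;0 0 0 0 1;0 0 0 0 1;0 0 0 0 1;0 0 0 0 1;0 0 0 0 1",
  "force": 15
}}

```text
t: 30.65
tool_pos: [0.596, 0.2802, -0.0161]
orientation: [-2.123, -2.316, 0.0]
force: [0.3, -0.4, 0.6]
opening: 0.0559
gripper_force: 15.0
```

Run:
```python
from h import *
print(robot.read_state()["opening"])
go(.4284,.2565,.06,-.0746)
```

```text
0.05594499446589627
go [0.4284 0.2565 0.06  ] -> [  -9.  -169.   -76.1] turn 9.3 q6 0.27
```

{"fn": "play_rows", "kwargs": {
  "increments": "0 0 -30 0 1;0 0 -70 0 1;0 0 -106 0 1;0 0 -106 0 1;-2 -40 -106 3 1;-5 -80 -106 6 1;-7 -120 -106 9.3 1;-9 -150 -106 9.3 1;-9 -169 -106 9.3 1;-9 -169 -80 9.3 1;-9 -169 -70 9.3 1;-9 -169 -70 9.3 1;-9 -169 -70 9.3 1"
}}

```text
t: 31.95
tool_pos: [0.4285, 0.2563, 0.0539]
orientation: [-2.304, -2.136, 0.001]
force: [0.1, 1.0, -0.1]
opening: 0.056
gripper_force: 15.0
```

Run:
```python
from h import *
s=robot.read_state(); T=s["tool_pos"]; print(T,s["opening"])
wfit("ground_floor",T[:2],T[2]+.0161+.008,np.radians([-4]),"g1","wrist")
wfit("ground_floor",T[:2],T[2]+.0161+.008,np.radians([-4]),"g2","side")
for n in("pond","trees","site_board","long_house","small_house"):
  for c in("wrist","side"): print(c,n,[(np.round(d["centre"],3),round(d["conf"],2)) for d in robot.landmark_of(c,n)[:1]])
go(.4284,.2565,-.0121,-.0746)
```

```text
[0.42853323 0.25634545 0.05388258] 0.05604479612133943
ground_floor [ 0.4289  0.2557 -0.0714] iou 0.764 conf 0.87
ground_floor [ 0.4276  0.2595 -0.1729] iou 0.887 conf 0.66
wrist pond [(array([0.418, 0.126, 0.015]), 0.71)]
side pond []
wrist trees [(array([0.438, 0.382, 0.011]), 0.89)]
side trees [(array([0.436, 0.383, 0.016]), 0.63)]
wrist site_board []
side site_board [(array([ 0.427,  0.258, -0.001]), 0.57)]
wrist long_house []
side long_house []
wrist small_house [(array([0.438, 0.331, 0.01 ]), 0.83)]
side small_house [(array([0.435, 0.33 , 0.004]), 0.89)]
go [ 0.4284  0.2565 -0.0121] -> [-0.  -0.1 66.1] turn -0.0 q6 0.51
```

{"fn": "play_rows", "kwargs": {
  "increments": "0 0 25 0 1;0 0 45 0 1;0 0 55 0 1;0 0 58 0 1;0 0 60 0 1;0 0 62 0 1;0 0 64 0 1;0 0 64 0 1;0 0 64 0 1"
}}

```text
t: 33.55
tool_pos: [0.4287, 0.2566, -0.0097]
orientation: [2.303, 2.136, 0.001]
force: [-0.1, -0.5, -1.1]
opening: 0.0562
gripper_force: 15.0
```

{"fn": "play_rows", "kwargs": {
  "increments": "0 0 0.5 0 1;0 0 1 0 1;0 0 1.5 0 1;0 0 1.5 0 1"
}}

```text
t: 33.95
tool_pos: [0.4286, 0.2566, -0.0111]
orientation: [2.303, 2.136, 0.0]
force: [-1.6, -1.4, 4.8]
opening: 0.0559
gripper_force: 15.0
```

{"fn": "play_rows", "kwargs": {
  "increments": "0 0 0.5 0 1;0 0 1 0 1;0 0 1 0 1"
}}

```text
t: 34.25
tool_pos: [0.4286, 0.2566, -0.0112]
orientation: [-2.303, -2.136, 0.0]
force: [-8.1, -3.4, 16.2]
opening: 0.056
gripper_force: 15.0
```

{"fn": "play_rows", "kwargs": {
  "increments": "0 0 -1 0 1;0 0 -1 0 0.2;0 0 -1 0 -0.8;0 0 -1 0 -0.8;0 0 -1 0 -0.8;0 0 -1 0 -0.8;0 0 -1 0 -1;0 0 -30 0 -1;0 0 -80 0 -1;0 0 -130 0 -1;0 0 -180 0 -1;0 0 -200 0 -1;0 0 -200 0 -1;0 0 -200 0 -1"
}}

```text
t: 35.65
tool_pos: [0.4284, 0.2565, 0.1871]
orientation: [2.303, 2.136, 0.0]
force: [-1.0, -0.2, 0.2]
opening: 0.093
gripper_force: 0.0
```

Run:
```python
from h import *
s=robot.read_state(); T=s["tool_pos"]; print(T,s["opening"])
mfit("ground_floor",(.428,.256),("wrist","side"),(.010,.012,.014,.017),(-4,))
robot.read_camera("wrist")
im=robot.read_camera("side")
cv2.imwrite("pics/g3.png",cv2.resize(im[180:330,280:400],(640,800)[::1],interpolation=2)[:600] if 0 else cv2.resize(im[190:320,290:390],(462,600),interpolation=2))
go(.5876,.3875,.2,.39)
```

```text
[0.42844708 0.25649731 0.18708688] 0.09298219042702659
ground_floor 2 z 0.01 [ 0.4287  0.2561 -0.0734] 0.914
ground_floor 2 z 0.012 [ 0.4288  0.2566 -0.0713] 0.909
ground_floor 2 z 0.014 [ 0.4289  0.2572 -0.0698] 0.902
ground_floor 2 z 0.017 [ 0.429  0.258 -0.064] 0.889
  single [ 0.4288  0.2548 -0.0767] 0.962
  single [ 0.4276  0.2532 -0.0735] 0.876
go [0.5876 0.3875 0.2   ] -> [143.  149.6 -14.7] turn -26.7 q6 0.51
```

{"fn": "play_rows", "kwargs": {
  "increments": "35 37 -15 -7 -1;70 74 -15 -14 -1;105 111 -15 -21 -1;143 152 -15 -26.7 -1;143 152 -15 -26.7 -1;143 152 -15 -26.7 -1;143 152 -15 -26.7 -1"
}}

```text
t: 36.65
tool_pos: [0.5902, 0.3873, 0.2015]
orientation: [-1.748, -2.61, 0.002]
force: [-0.2, -0.4, 1.4]
opening: 0.0933
gripper_force: 0.0
```

Run:
```python
from h import *
s=robot.read_state();print(s["tool_pos"],s["q"][5])
mfit("upper_floor",(.588,.390),yaws=(22,),zs=(.004,.006,.007,.008))
```

```text
[0.5902148  0.387298   0.20151805] 0.11772238183401224
upper_floor 3 z 0.004 [0.5875 0.3892 0.3522] 0.893
upper_floor 3 z 0.006 [0.5875 0.3896 0.347 ] 0.907
upper_floor 3 z 0.007 [0.5874 0.3897 0.3454] 0.906
upper_floor 3 z 0.008 [0.5875 0.3891 0.3466] 0.9
  single [0.5881 0.3866 0.3685] 0.932
  single [0.5869 0.3913 0.3549] 0.946
  single [0.5883 0.3912 0.3274] 0.94
```

Run:
```python
from h import *
go(.5876,.389,-.0165,.353)
```

```text
go [ 0.5876  0.389  -0.0165] -> [  2.6  -2.4 220.2] turn 2.1 q6 0.12
```

{"fn": "play_rows", "kwargs": {
  "increments": "2.5 -2.5 50 2 -1;2.5 -2.5 100 2 -1;2.5 -2.5 150 2 -1;2.5 -2.5 190 2 -1;2.5 -2.5 208 2 -1;2.5 -2.5 216 2 -1;2.5 -2.5 216 2 -1;2.5 -2.5 216 2 -1"
}}

```text
t: 37.75
tool_pos: [0.5895, 0.3901, -0.0103]
orientation: [1.792, 2.578, 0.006]
force: [0.3, 0.7, 0.3]
opening: 0.0932
gripper_force: 0.0
```

{"fn": "play_rows", "kwargs": {
  "increments": "0 0 1 0 -1;0 0 1 0 -1;0 0 1 0 -1;0 0 1 0 1;0 0 1 0 1;0 0 1 0 1;0 0 1 0 1;0 0 1 0 1;0 0 1 0 1;0 0 1 0 1;0 0 1 0 1",
  "force": 15
}}

```text
t: 38.85
tool_pos: [0.5875, 0.389, -0.0146]
orientation: [-1.793, -2.58, 0.0]
force: [0.1, 0.6, -0.4]
opening: 0.0437
gripper_force: 15.0
```

Run:
```python
from h import *
go(.4286,.2563,.07,-.0746)
```

```text
go [0.4286 0.2563 0.07  ] -> [ -69.1 -195.2  -84.6] turn 24.7 q6 0.16
```

{"fn": "play_rows", "kwargs": {
  "increments": "0 0 -30 0 1;0 0 -70 0 1;0 0 -110 0 1;0 0 -110 0 1;-14 -40 -110 5 1;-28 -80 -110 10 1;-42 -120 -110 16 1;-56 -160 -110 22 1;-69 -195 -110 24.7 1;-69 -195 -95 24.7 1;-69 -195 -90 24.7 1;-69 -195 -90 24.7 1;-69 -195 -90 24.7 1;-69 -195 -90 24.7 1"
}}

```text
t: 40.25
tool_pos: [0.4295, 0.257, 0.0757]
orientation: [2.303, 2.137, 0.0]
force: [-0.2, 0.5, -0.2]
opening: 0.0439
gripper_force: 15.0
```

Run:
```python
from h import *
s=robot.read_state(); T=s["tool_pos"]; print(T,s["opening"])
for c in("wrist","side"):
    wfit("upper_floor",T[:2],T[2]+.0216,np.radians([-4]),"u_"+c,c)
    wfit("ground_floor",(.4286,.2563),.012,np.radians([-4]),"v_"+c,c)
go(.4286,.2563,.0164,-.0746)
```

```text
[0.42953987 0.25699967 0.07568651] 0.04393278217618587
upper_floor [ 0.4299  0.2563 -0.0682] iou 0.896 conf 0.88
ground_floor [ 0.4294  0.2558 -0.0664] iou 0.336 conf 0.75
upper_floor [ 0.4288  0.2606 -0.177 ] iou 0.897 conf 0.74
ground_floor [ 0.4288  0.2575 -0.079 ] iou 0.856 conf 0.84
go [0.4286 0.2563 0.0164] -> [-0.2 -0.2 59.1] turn -0.0 q6 0.51
```

{"fn": "play_rows", "kwargs": {
  "increments": "0 0 25 0 1;0 0 40 0 1;0 0 50 0 1;0 0 53 0 1;0 0 55 0 1;0 0 56 0 1;0 0 56 0 1;0 0 56 0 1"
}}

```text
t: 41.45
tool_pos: [0.4292, 0.2566, 0.02]
orientation: [2.303, 2.136, 0.001]
force: [-0.5, 0.3, 0.6]
opening: 0.0441
gripper_force: 15.0
```

{"fn": "play_rows", "kwargs": {
  "increments": "0 0 0.5 0 1;0 0 1 0 1;0 0 1.5 0 1;0 0 1.5 0 1;0 0 1.5 0 1"
}}

```text
t: 41.95
tool_pos: [0.4287, 0.2564, 0.0179]
orientation: [2.303, 2.136, -0.0]
force: [-0.1, -0.8, 0.1]
opening: 0.0438
gripper_force: 15.0
```

{"fn": "play_rows", "kwargs": {
  "increments": "0 0 0.5 0 1;0 0 1 0 1;0 0 1 0 1;0 0 1 0 1"
}}

```text
t: 42.35
tool_pos: [0.4287, 0.2564, 0.0169]
orientation: [-2.303, -2.136, 0.0]
force: [0.0, -0.5, -0.6]
opening: 0.0434
gripper_force: 15.0
```

{"fn": "play_rows", "kwargs": {
  "increments": "0 0 0.5 0 1;0 0 0.5 0 0.3;0 0 0.5 0 -0.6;0 0 0.5 0 -0.6;0 0 0.5 0 -0.6;0 0 0.5 0 -0.6;0 0 -30 0 -1;0 0 -80 0 -1;0 0 -130 0 -1;0 0 -180 0 -1;0 0 -180 0 -1;0 0 -180 0 -1"
}}

```text
t: 43.55
tool_pos: [0.4299, 0.257, 0.1987]
orientation: [2.302, 2.136, 0.006]
force: [-0.2, 0.3, -1.0]
opening: 0.0931
gripper_force: 0.0
```

Run:
```python
from h import *
s=robot.read_state(); T=s["tool_pos"]; print(T,s["opening"])
mfit("upper_floor",(.4287,.2563),("wrist","side"),(.034,.038,.042),(-4,))
go(.6595,.1785,.2,.33)
```

```text
[0.42989274 0.25696414 0.19872384] 0.09305970691998332
upper_floor 2 z 0.034 [ 0.4281  0.2546 -0.0704] 0.934
upper_floor 2 z 0.038 [ 0.4286  0.2565 -0.0805] 0.918
upper_floor 2 z 0.042 [ 0.4289  0.257  -0.0763] 0.886
  single [ 0.4288  0.2501 -0.0751] 0.834
  single [ 0.4205  0.226  -0.0057] 0.893
go [0.6595 0.1785 0.2   ] -> [-59.7 237.   -5.9] turn -23.2 q6 0.51
```

{"fn": "play_rows", "kwargs": {
  "increments": "-12 45 -6 -5 -1;-24 90 -6 -10 -1;-36 135 -6 -15 -1;-48 180 -6 -20 -1;-60 225 -6 -23 -1;-60 237 -6 -23 -1;-60 237 -6 -23 -1;-60 237 -6 -23 -1;-60 237 -6 -23 -1"
}}

```text
t: 44.65
tool_pos: [0.6594, 0.1794, 0.2026]
orientation: [-1.83, -2.553, 0.001]
force: [0.3, 0.2, -0.4]
opening: 0.0931
gripper_force: 0.0
```

Run:
```python
from h import *
s=robot.read_state();print(s["tool_pos"],s["q"][5])
mfit("roof_pavilion",(.6595,.1785),yaws=(18,),zs=(.004,.007,.009))
go(.6595,.1785,-.016,.33)
```

```text
[0.65938881 0.17941846 0.20257291] -0.13642378196683222
roof_pavilion 3 z 0.004 [0.6576 0.1789 0.3274] 0.87
roof_pavilion 3 z 0.007 [0.6574 0.1786 0.3472] 0.878
roof_pavilion 3 z 0.009 [0.6571 0.1786 0.3617] 0.854
  single [0.6574 0.1775 0.368 ] 0.957
  single [0.6568 0.1828 0.3087] 0.908
  single [0.6581 0.1802 0.4002] 0.927
go [ 0.6595  0.1785 -0.016 ] -> [ -0.4  -1.1 219.5] turn -0.2 q6 -0.14
```

Run:
```python
from h import *
go(.6575,.1785,-.016,.36)
```

```text
go [ 0.6575  0.1785 -0.016 ] -> [  0.3  -3.  219.5] turn -1.9 q6 -0.14
```

{"fn": "play_rows", "kwargs": {
  "increments": "0 -3 50 -2 -1;0 -3 100 -2 -1;0 -3 150 -2 -0.5;0 -3 190 -2 -0.5;0 -3 208 -2 -0.5;0 -3 216 -2 -0.5;0 -3 216 -2 -0.5;0 -3 216 -2 -0.5;0 -3 218 -2 -0.5;0 -3 218 -2 -0.5;0 -3 218 -2 1;0 -3 218 -2 1;0 -3 218 -2 1;0 -3 218 -2 1;0 -3 218 -2 1;0 -3 218 -2 1;0 -3 218 -2 1;0 -3 218 -2 1",
  "force": 12
}}

```text
t: 46.75
tool_pos: [0.6577, 0.1778, -0.0151]
orientation: [-1.786, -2.584, 0.0]
force: [-0.3, 0.1, -0.3]
opening: 0.0337
gripper_force: 12.0
```

Run:
```python
from h import *
go(.4286,.2563,.1,-.0746)
```

```text
go [0.4286 0.2563 0.1   ] -> [ 154.4 -186.6 -115.1] turn 25.0 q6 -0.17
```

{"fn": "play_rows", "kwargs": {
  "increments": "0 0 -30 0 1;0 0 -70 0 1;0 0 -110 0 1;0 0 -135 0 1;30 -37 -135 5 1;60 -74 -135 10 1;90 -111 -135 15 1;120 -148 -135 20 1;150 -180 -135 25 1;154 -187 -135 25 1;154 -187 -115 25 1;154 -187 -110 25 1;154 -187 -110 25 1;154 -187 -110 25 1;154 -187 -110 25 1"
}}

```text
t: 48.25
tool_pos: [0.4292, 0.2558, 0.0956]
orientation: [2.304, 2.135, 0.001]
force: [-0.9, 0.8, 0.2]
opening: 0.0337
gripper_force: 12.0
```

Run:
```python
from h import *
s=robot.read_state(); T=s["tool_pos"]; print(T,s["opening"])
for c in("wrist","side"):
    wfit("roof_pavilion",T[:2],T[2]+.0221,np.radians([-4]),None,c)
    wfit("upper_floor",(.4286,.2563),.038,np.radians([-4]),None,c)
go(.4286,.2563,.0359,-.0746)
```

```text
[0.42924325 0.25576771 0.09564345] 0.03371160121040404
roof_pavilion [ 0.4296  0.2557 -0.0806] iou 0.976 conf 0.96
upper_floor [ 0.4286  0.2557 -0.0872] iou 0.5 conf 0.71
roof_pavilion [ 0.4273  0.2621 -0.197 ] iou 0.845 conf 0.89
upper_floor [ 0.429   0.2585 -0.0621] iou 0.942 conf 0.58
go [0.4286 0.2563 0.0359] -> [ 0.5  0.1 59.1] turn -0.0 q6 0.51
```

{"fn": "play_rows", "kwargs": {
  "increments": "0 0 25 0 1;0 0 40 0 1;0 0 50 0 1;0 0 54 0 1;0 0 56 0 1;0 0 56 0 1;0 0 56 0 1;0 0 56 0 1"
}}

```text
t: 49.45
tool_pos: [0.4289, 0.2561, 0.0397]
orientation: [2.303, 2.136, 0.002]
force: [0.0, 0.3, 0.0]
opening: 0.034
gripper_force: 12.0
```

{"fn": "play_rows", "kwargs": {
  "increments": "0 0 0.5 0 1;0 0 1 0 1;0 0 1.5 0 1;0 0 2 0 1;0 0 2 0 1;0 0 2 0 1"
}}

```text
t: 50.05
tool_pos: [0.4283, 0.2558, 0.0369]
orientation: [-2.303, -2.136, 0.0]
force: [0.7, 0.3, -1.2]
opening: 0.0332
gripper_force: 12.0
```

No contact yet, and the base is already below the key top: keyed. Release and check.

{"fn": "play_rows", "kwargs": {
  "increments": "0 0 0.5 0 1;0 0 0.5 0 1;0 0 0.5 0 0.4;0 0 0.5 0 -0.5;0 0 0.5 0 -0.5;0 0 0.5 0 -0.5;0 0 0.5 0 -0.5;0 0 -30 0 -1;0 0 -80 0 -1;0 0 -130 0 -1;0 0 -160 0 -1;-70 100 -160 0 -1;-70 140 -160 0 -1;-70 140 -160 0 -1;-70 140 -160 0 -1;-70 140 -160 0 -1;-70 140 -160 0 -1"
}}

```text
t: 51.75
tool_pos: [0.562, 0.1759, 0.1967]
orientation: [-2.303, -2.136, 0.001]
force: [-1.2, -0.8, -0.1]
opening: 0.0929
gripper_force: 0.0
```

Run:
```python
from h import *
print(robot.read_state()["tool_pos"])
G={"roof_pavilion":.058,"upper_floor":.038,"ground_floor":.012,"small_house":.008,"long_house":.008}
P={"small_house":(.4346,.3305),"long_house":(.4222,.182)}
for n,z in G.items():
    p=P.get(n,(.4285,.256))
    for c in("side","scene"): wfit(n,p,z,np.radians([85 if n=="small_house" else -4]),None,c)
a=robot.read_camera("side");b=robot.read_camera("scene")
cv2.imwrite("pics/fin.png",np.hstack([cv2.resize(a[185:325,295:395],(400,560),interpolation=2),cv2.resize(b[170:290,160:280],(400,560),interpolation=2)]))
```

```text
[0.56196764 0.17591857 0.1967183 ]
roof_pavilion [ 0.4287  0.2609 -0.1228] iou 0.915 conf 0.67
roof_pavilion [ 0.4281  0.2587 -0.1239] iou 0.929 conf 0.53
upper_floor [ 0.4294  0.2604 -0.071 ] iou 0.53 conf 0.96
upper_floor [ 0.4285  0.2576 -0.0665] iou 0.535 conf 0.54
ground_floor [ 0.4288  0.2594 -0.0743] iou 0.326 conf 0.69
ground_floor [ 0.4289  0.2585 -0.1094] iou 0.365 conf 0.93
small_house [0.4349 0.3299 1.4861] iou 0.87 conf 0.71
no mask small_house [] [196.74231382 205.10838588]
long_house [ 0.4114  0.14   -0.187 ] iou 0.259 conf 0.68
long_house [ 0.4215  0.1842 -0.0795] iou 0.831 conf 0.59
```

View pics/fin.png

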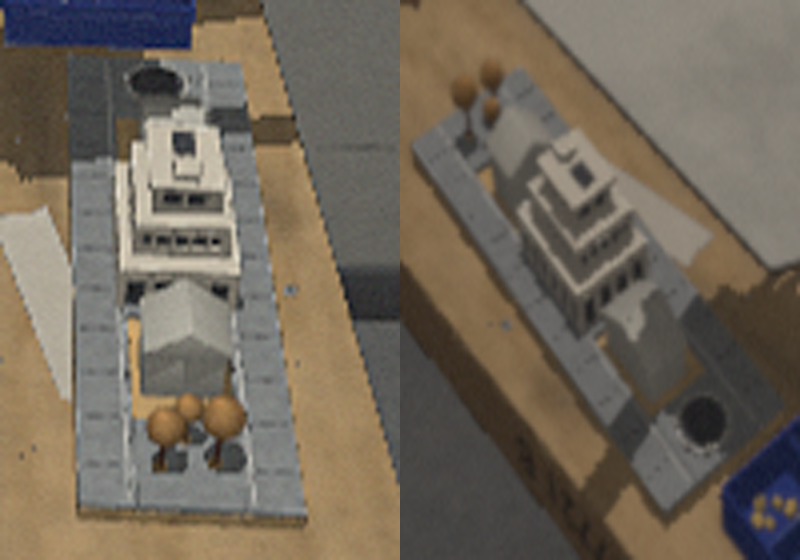

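{"fn": "play_rows", "kwargs": {
  "increments": "70 -100 -30 0 -1;70 -140 -30 0 -1;70 -140 -30 0 -1;70 -140 -30 0 -1;70 -140 -30 0 -1;70 -140 -30 0 -1"
}}

```text
t: 53.45
tool_pos: [0.4291, 0.2555, 0.2269]
orientation: [2.303, 2.136, 0.001]
force: [0.3, -0.1, -0.5]
opening: 0.0927
gripper_force: 0.0
```

Run:
```python
from h import *
def hs(w,l,h,ew,el,r,sw): return box(w,l,0,h)+box(ew,el,h,h)+([[ew/2,0,r],[-ew/2,0,r]] if sw else [[0,el/2,r],[0,-el/2,r]])
D=dict(small_house=(30,36,30,34,40,44),long_house=(28,50,22,32,54,36))
P=dict(small_house=(.4346,.3305,86),long_house=(.4222,.182,-4))
c=cal("wrist"); im=robot.read_camera("wrist"); cv2.imwrite("pics/last.png",im); c2=cal("side"); c3=cal("scene")
for cam in("side","scene"): robot.read_camera(cam)
for n in D:
    for cam,cc in(("wrist",c),("side",c2),("scene",c3)):
        q=proj(cc,[*P[n][:2],.03])[0]; V=None
        for r in robot.regions_of(cam,n):
            ys,xs=np.nonzero(r["pixels"])
            if np.hypot(xs.mean()-q[0],ys.mean()-q[1])<20: V=r["pixels"].astype(float);break
        if V is None: print(n,cam,"none"); continue
        for sw in(0,1):
            M[n]=np.array(hs(*D[n],sw))/1000.
            for dy in(0,90):
                x,s=fit(n,[(cc,V)],P[n][:2],.008,np.radians([P[n][2]+dy])); print(n,cam,"swap",sw,x.round(3),round(s,3))
        if cam=="wrist":
            m=V>0; ct=max(cv2.findContours(m.astype(np.uint8),0,2)[0],key=cv2.contourArea); print(cv2.approxPolyDP(cv2.convexHull(ct),2,True).reshape(-1,2).tolist())
            x0,y0,w,h=cv2.boundingRect(ct); g=cv2.cvtColor(im,cv2.COLOR_BGR2GRAY)[y0:y0+h,x0:x0+w]; print(cv2.resize(g,(14,10),interpolation=3))
```

```text
small_house wrist swap 0 [0.435 0.329 1.494] 0.927
small_house wrist swap 0 [0.435 0.329 3.229] 0.768
small_house wrist swap 1 [0.435 0.329 1.489] 0.945
small_house wrist swap 1 [0.434 0.328 3.173] 0.795
[[291, 118], [288, 145], [260, 144], [261, 118]]
[[190 196 199 202 210 216 226 231 228 226 221 222 217 196]
 [189 193 198 202 210 216 227 232 230 226 223 220 216 211]
 [188 193 198 202 209 211 226 231 229 226 223 218 217 212]
 [185 193 198 203 210 209 225 230 228 226 223 219 216 212]
 [184 193 200 203 209 215 225 230 228 226 223 220 216 214]
 [184 194 199 204 209 214 223 228 227 226 223 218 214 217]
 [184 192 196 202 208 213 222 227 226 226 222 218 213 215]
 [184 191 195 200 207 211 223 228 226 225 221 217 212 211]
 [183 190 192 199 205 211 221 227 225 219 219 216 210 217]
 [165 170 181 188 193 200 210 215 214 210 207 205 208 213]]
small_house side swap 0 [0.435 0.331 1.477] 0.864
small_house side swap 0 [0.435 0.331 3.236] 0.886
small_house side swap 1 [0.435 0.332 1.499] 0.946
small_house side swap 1 [0.435 0.329 3.24 ] 0.909
small_house scene swap 0 [0.437 0.34  1.109] 0.694
small
[... 739 characters left out ...]
 229 228 228 228 193 164 154 125 136 139 139 135]
 [155 219 218 216 216 216 214 214 214 207 219 220 219 217]
 [146 209 213 212 209 209 205 204 206 212 212 210 210 211]
 [185 203 205 205 204 202 201 202 203 203 206 206 205 205]
 [167 193 198 196 192 190 188 191 192 194 194 195 195 197]]
long_house side swap 0 [ 0.422  0.189 -0.3  ] 0.268
long_house side swap 0 [0.42  0.157 1.41 ] 0.253
long_house side swap 1 [ 0.414  0.16  -0.254] 0.309
long_house side swap 1 [0.418 0.158 1.316] 0.228
long_house scene swap 0 [ 0.422  0.183 -0.046] 0.846
long_house scene swap 0 [ 0.422  0.183 -0.048] 0.846
long_house scene swap 1 [ 0.421  0.184 -0.054] 0.935
long_house scene swap 1 [ 0.421  0.184 -0.064] 0.936
```

```bash
python3 -c "
from plant import robot
print(robot.close_job())"
```

```text
the job is handed in; nothing more can be done
None
```

The street model is together and handed in: the three storeys are keyed on the locating block, with the long house in the pond-side plot and the small house in the tree-side plot; camera checks showed all five in place, but I have no judging result.

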